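Hold the kit box lid just below its balance point

TASK

I want to grease the strut of the kit box that has the yellow polish tin standing in front of it. Raise that box's lid by its bar a little past its balance point (the red mark), without letting it fly open, so that the strut trips, then bring it back and finish still gripping and holding it steady just below the balance point, in the green band. Keep the other box shut and leave the tin, jar, hammer and brush where they are.

Things in the scene. Friction and masses are not known exactly. Their poses are not given: they have to be found in the camera images.
- brown_box: fixed cobbler's kit box, dark brown wood, brass trim, 170 deep (x) x 190 wide (y) x 120 high without lid; origin at the centre of its underside. Front faces its own -x (the robot); lid hinged at its far (+x) top edge. The boxes may swap sides, shift and turn a little. White arcs beside the lid: its side edge points to its angle, red mark at the balance point, green band just below.
- brown_lid (a joint): angle of the brown lid: 0 shut, grows as the front edge rises, stop at 1.75 rad. Lid 172 x 192 x 12 mm, 0.9 kg, partly carried by a spring strut. BALANCE POINT 1.00 rad (57 degrees): below it the lid falls shut when let go, above it the strut throws it open. Green band: 0.8 to 0.97 rad. It takes under 3 N at the bar.
- brown_hinge (a point): middle of the brown lid's hinge axis, which runs along the box's y; 85 mm behind the box's centre (+x of the box), 120 mm above the table; fixed to the box.
- brown_bar (a point): centre of the round steel lift bar on the brown lid, 12 mm thick, along the box's y, 60 mm clear between its legs, 33 mm clear under it. Pinch it from above across the box's x; it turns between the fingers as the lid swings. Lid shut: 150 mm in front of and 52 mm above the hinge axis. Lid at the balance point: 37 mm in front of and 154 mm above the axis.
- blue_box: fixed cobbler's kit box, blue painted, steel trim, 170 deep (x) x 190 wide (y) x 120 high without lid; origin at the centre of its underside. Front faces its own -x (the robot); lid hinged at its far (+x) top edge. The boxes may swap sides, shift and turn a little. White arcs beside the lid: its side edge points to its angle, red mark at the balance point, green band just below.
- blue_lid (a joint): angle of the blue lid: 0 shut, grows as the front edge rises, stop at 1.75 rad. Lid 172 x 192 x 12 mm, 0.9 kg, partly carried by a spring strut. BALANCE POINT 1.00 rad (57 degrees): below it the lid falls shut when let go, above it the strut throws it open. Green band: 0.8 to 0.97 rad. It takes under 3 N at the bar.
- blue_hinge (a point): middle of the blue lid's hinge axis, which runs along the box's y; 85 mm behind the box's centre (+x of the box), 120 mm above the table; fixed to the box.
- blue_bar (a point): centre of the round steel lift bar on the blue lid, 12 mm thick, along the box's y, 60 mm clear between its legs, 33 mm clear under it. Pinch it from above across the box's x; it turns between the fingers as the lid swings. Lid shut: 150 mm in front of and 52 mm above the hinge axis. Lid at the balance point: 37 mm in front of and 154 mm above the axis.
- tin: yellow polish tin with a red stripe, 72 mm across, 56 high, loose, upright; origin at the centre of its underside. It stands 145 to 185 mm from the centre of one of the boxes, before its front: this tells which box is wanted (the other box is over 250 mm from it). To be left alone.
- jar: amber glass jar with white cap, 60 mm across, 65 high, loose; origin at the centre of its underside. Stands in front of the other box. To be left alone.
- hammer: hammer lying loose on the table to the right of the boxes; to be left alone.
- brush: wooden shoe brush, 150 x 50 x 38 mm, lying loose on the table to the left; origin at the centre of its underside. To be left alone.

How it is judged:
By the outcome, as a careful person would: the job done as asked, in the order asked, and still so for the second after the job is handed in, while the arm keeps its last pose, push and grip.
It also fails if it takes over 35 s, if anything falls off the work surface, if the arm or the gripper's body presses on something with over 40 N, if the wrist force passes 120 N, or if a joint passes its speed limit or range.

ROBOT

A 6-joint arm with a two-finger parallel gripper is mounted at the origin on the work surface. World frame = base frame: x ahead of the robot, y to its left, z up, the work surface at z = 0. Lengths are in m, angles in degrees, forces in N, time in s.
With the tool pointing down it reaches from about 0.4 to 0.825 m from the base axis. Payload 7 kg.
Tool frame: the origin (TCP) lies on the centre line of the jaws, within the pads' length; the fingertips stand 22 mm ahead of it and the grasp point (between the pads) lies 3 mm ahead of it; z points along the fingers, y is the line along which they close (so a half turn about z gives the same grasp; the last joint's range is limited). The gripper opens to 88 mm and grips with 3 to 60 N. Pads are 19 mm wide; open, the fingers measure 130 mm over their backs; the gripper's body (78 mm by 193 mm) begins 47 mm behind the grasp point.
Start: joints at [79.991, 20.546, 0.682, 0, -70.136, -16.507], TCP at [0.301, 0.604, 0.249] pointing down, gripper open.
Joint ranges: [-176.03, 176.03], [-82.01, 121.73], [-58.28, 71.71], [-173.87, 95.51], [-174.79, -0.11], [-173.66, 173.66]. Speed limits (degrees/s): [136.94, 136.94, 172.46, 180, 180, 180].

INTERFACE

Orientations are given as [roll, pitch, yaw] about the fixed x, y, z axes, in that order (R = Rz(yaw) Ry(pitch) Rx(roll)).
In Python, from plant import get_state, cams, r gives the robot as it stands.
- The arm moves only by the tool apply_moves, never from a script. Its argument "targets" is a list of rows, each an object with "dp": the shift along the world's x, y, z in m, a list of three; "yaw": the turn about the world's z in degrees. In form: [{"dp": [x, y, z], "yaw": yaw}, ...]. A call has 1 to 20 rows; each row is the pose to reach, as a shift and turn from the pose commanded when the call began; what a row does not reach only later rows make up. A row lasts 1/12 s, in which the tool goes at most 41.7 mm and 7.16 degrees, less where a joint would pass 70% of its speed; a pose out of reach is approached as far as the arm can. A call with a gripper value outside its range is refused whole. "grip" is the gripper command: -1 is fully open, 1 is shut, values between are in proportion, set as the call begins (left out, the last holds). The fingers move at their own pace and stop on an object; "squeeze" is the grip in N (left out, the last holds). Time passes only in rows, so rows that repeat a pose let the fingers close. It gives the time, the measured TCP pose, the force, the opening and the grip force at its end, in the units of the state.
- get_state(): the state, without advancing time (a new reading comes with each control period).
- cams.capture(name): name is "scene" or "top" or "wrist"; returns a dict with "image" (400x640x3 uint8, red, green, blue), "range_z" (400x640 float32, m along the optical axis (not along the pixel's ray), 0 where there is no reading), "fx", "fy", "cx", "cy" (pixels), "R" (3x3) and "t" (3): a world point X has camera coordinates R X + t; the wrist camera has in their place "T_tool_cam" (4x4, takes a point from camera to tool coordinates, whose origin is the TCP and whose axes are the flange's). Camera axes: x right, y down, z forward; pixel columns grow to the right and rows downward; lengths in m; the calibration is good to about 2 mm. The wrist camera is an equidistant fisheye: a pixel r from the principal point sees the ray r / f radians off the axis. A picture is of the moment at which its call begins: read the wrist's pose just before it.
- r.close_job(): hands the job in; it is judged then, once.
The state is a dict: "time_s": time; "joints": joint angles; "qd": joint speeds; "joint_torque": joint torques, N m; "tcp_pos": TCP position; "eef_rot": TCP orientation; "contact_force": force on the tool from outside, world axes, zero at the start; "moment": the same for the moment, N m; "gripper_width": finger opening in m; "gripper_force": force on a finger pad.
Only numpy, scipy, OpenCV 4.12 (cv2) and the standard library are available. Lean on these libraries where they do the work, as an engineer would, in place of code of your own. Each camera call takes 0.05 s, during which the arm holds its last target. There are 200 camera calls.

## Working session

There is one attempt and no reset: what is moved stays moved. The work goes in short steps, Python scripts to look and compute and a tool call to move; the robot and the scene stay as the last step left them, time stands still between calls to the robot, and variables do not carry over. Pictures are saved under pics/ and viewed, at most 10 in all, crops included, and the job is handed in when it is done.

Besides the shell and the picture viewer there is one more tool, called after "Call:" as name(argument=value, ...), one argument or row to a line, values as JSON. apply_moves: Moves the arm, as the interface text tells. Its arguments: {"type":"object","properties":{"targets":{"type":"array","items":{"type":"object","properties":{"dp":{"type":"array","items":{"type":"number"}},"yaw":{"type":"number"}}}},"grip":{"type":"number"},"squeeze":{"type":"number"}},"required":["targets"]}

```bash
mkdir -p pics
python3 - <<'E'
from plant import get_state,cams
import cv2,numpy as np,pickle
s=get_state();print(s['time_s'],s['tcp_pos'],s['eef_rot'],s['gripper_width'])
for n in['top','scene']:
    c=cams.capture(n);pickle.dump(c,open(n+'.pkl','wb'))
    cv2.imwrite(f'pics/{n}.png',c['image'][:,:,::-1]);print(n,c['R'],c['t'])
E
```

```text
0.0 [0.30119326 0.60356473 0.24762838] [ 1.79904638e+02 -8.43766532e-03 -2.65248937e+01] 0.08771125914129804
top [[-0.00580365 -0.99994276  0.0089886 ]
 [-0.99165855  0.00459767 -0.12881061]
 [ 0.12876191 -0.00966119 -0.99162847]] [-0.00729211  0.52824996  1.121498  ]
scene [[ 0.59878553  0.800892   -0.00528203]
 [ 0.71452485 -0.53716938 -0.44822237]
 [-0.36181505  0.26461493 -0.89390649]] [-0.30529968 -0.34044084  1.56863176]
```

View pics/top.png

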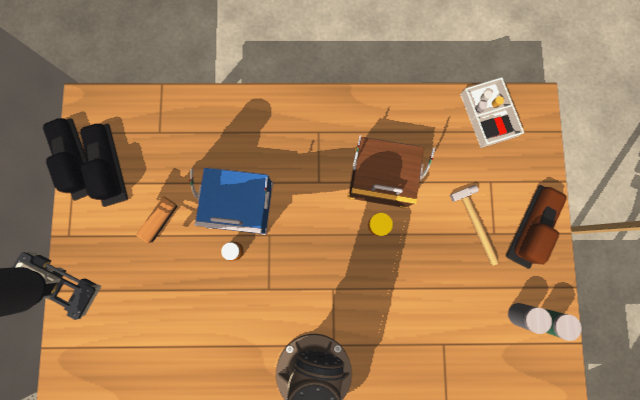

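View pics/scene.png

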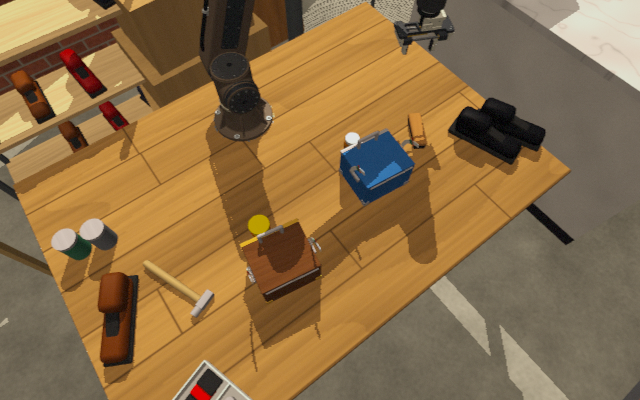

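The top view shows the tin at (381,224) in front of the brown box (388,170), and the jar at (230,250) in front of the blue one. So brown is wanted; its bar is near (388,189).

```bash
cat > h.py <<'E'
import numpy as np,cv2,pickle
def cloud(c):
    z=c['range_z'];v,u=np.mgrid[:z.shape[0],:z.shape[1]]
    P=np.stack([(u-c['cx'])/c['fx']*z,(v-c['cy'])/c['fy']*z,z],-1)
    X=(P-c['t'])@c['R'];X[z<=0]=np.nan
    return X
E
python3 - <<'E'
from h import *
c={n:pickle.load(open(n+'.pkl','rb')) for n in('top','scene')}
for n,(a,b,d,e) in dict(top=(340,440,125,215),scene=(235,330,215,305)).items():
    X=cloud(c[n])
    if n=='top': print('tin',X[224,381],'jar',X[250,230])
    B=X[d:e,a:b].reshape(-1,3)
    L=B[(B[:,2]>.122)&(B[:,2]<.142)]
    print(n,len(L),np.median(L[:,2]))
    h=cv2.minAreaRect((L[:,:2]*1000).astype(np.float32));print(h)
    H=B[(B[:,2]>.155)&(B[:,2]<.19)]
    print('bar',len(H),np.median(H,0),H.min(0),H.max(0),cv2.minAreaRect((H[:,:2]*1000).astype(np.float32)))
    # steel bar by brightness
    print(np.polyfit(H[:,1],H[:,0],1))
E
```

```text
tin [ 0.45652753 -0.21287614  0.05404837] jar [0.37867377 0.25361831 0.06560855]
top 3584 0.13302344548168998
((614.7286376953125, -222.48080444335938), (210.4431610107422, 177.1879425048828), 79.81514739990234)
bar 177 [ 0.55247381 -0.2144045   0.17654456] [ 0.537845   -0.33219497  0.15638466] [ 0.67396981 -0.11977639  0.18989737] ((600.4440307617188, -220.24630737304688), (210.16156005859375, 116.47017669677734), 81.22610473632812)
[-0.11260635  0.54399123]
scene 3517 0.13335723213831854
((616.1483764648438, -224.71426391601562), (207.3446502685547, 177.93264770507812), 79.45337677001953)
bar 145 [ 0.55295259 -0.21126034  0.17639318] [ 0.53956624 -0.33223491  0.15508606] [ 0.67600494 -0.12146839  0.18964607] ((600.6412353515625, -221.42169189453125), (209.23719787597656, 114.39564514160156), 79.31160736083984)
[0.37555563 0.64277474]
```

Run:
```python
from h import *
c={n:pickle.load(open(n+'.pkl','rb')) for n in('top','scene')}
for n,(a,b,d,e) in dict(top=(340,440,125,215),scene=(235,330,215,305)).items():
    X=cloud(c[n]);X=X[d:e,a:b]
    m=((X[...,2]>.127)&(X[...,2]<.139)).astype(np.uint8)
    m=cv2.morphologyEx(m,cv2.MORPH_CLOSE,np.ones((11,11)))
    m=cv2.morphologyEx(m,cv2.MORPH_OPEN,np.ones((15,15)))
    L=X[(m>0)&(X[...,2]>.127)&(X[...,2]<.139)]
    r=cv2.minAreaRect((L[:,:2]*1000).astype(np.float32));print(n,len(L),r)
    yaw=np.radians(r[2]-90 if r[1][0]>r[1][1] else r[2]);ex=np.array([np.cos(yaw),np.sin(yaw)]);ey=np.array([-ex[1],ex[0]])
    B=X.reshape(-1,3);q=(B[:,:2]-np.array(r[0])/1000)
    H=B[(B[:,2]>.165)&(B[:,2]<.182)&(abs(q@ey)<.05)]
    hl=(H[:,:2]-np.array(r[0])/1000)@np.array([ex,ey]).T
    print('bar',len(H),H.mean(0),'box',np.median(hl,0),hl.min(0),hl.max(0),'yaw',np.degrees(np.arctan(-np.polyfit(H[:,1],H[:,0],1)[0])),np.percentile(H[:,2],[5,50,95]))
```

```text
top 3471 ((613.0548095703125, -222.0069122314453), (192.42282104492188, 173.90464782714844), 79.95317840576172)
bar 122 [ 0.54936756 -0.20964301  0.17650162] box [-0.06514543  0.00101605] [-0.07024503 -0.03920766] [-0.05778213  0.04124389] yaw -10.09698900040875 [0.17173103 0.17673703 0.18046087]
scene 3228 ((614.796875, -224.40028381347656), (207.32879638671875, 176.07936096191406), 78.97534942626953)
bar 111 [ 0.55177028 -0.21406608  0.17607656] box [-0.06327632 -0.00222837] [-0.07177052 -0.04193638] [-0.05750189  0.04056205] yaw -9.663867462779686 [0.17057349 0.17659105 0.18022868]
```

Call:
apply_moves(
  targets=[
    {"dp": [0.01,-0.03,0.01],"yaw": -3},
    {"dp": [0.02,-0.07,0.02],"yaw": -7},
    {"dp": [0.033,-0.11,0.03],"yaw": -11},
    {"dp": [0.045,-0.15,0.03],"yaw": -15},
    {"dp": [0.058,-0.19,0.03],"yaw": -19},
    {"dp": [0.07,-0.23,0.03],"yaw": -23},
    {"dp": [0.082,-0.27,0.03],"yaw": -27},
    {"dp": [0.095,-0.31,0.03],"yaw": -31},
    {"dp": [0.107,-0.35,0.03],"yaw": -35},
    {"dp": [0.12,-0.39,0.03],"yaw": -39},
    {"dp": [0.131,-0.43,0.03],"yaw": -43},
    {"dp": [0.143,-0.47,0.03],"yaw": -47},
    {"dp": [0.156,-0.51,0.03],"yaw": -51},
    {"dp": [0.168,-0.55,0.03],"yaw": -55},
    {"dp": [0.18,-0.59,0.03],"yaw": -59},
    {"dp": [0.192,-0.63,0.03],"yaw": -62},
    {"dp": [0.205,-0.67,0.03],"yaw": -65},
    {"dp": [0.217,-0.71,0.03],"yaw": -68},
    {"dp": [0.229,-0.75,0.03],"yaw": -71},
    {"dp": [0.24,-0.785,0.03],"yaw": -73.5},
  ],
  grip=-1,
)

```text
time_s: 1.77
tcp_pos: [0.5413, -0.1832, 0.2784]
eef_rot: [180.0, 0.0, -100.2]
contact_force: [1.0, 0.9, 1.1]
gripper_width: 0.0878
gripper_force: 0.0
```

Call:
apply_moves(
  targets=[
    {"dp": [0.005,-0.02,-0.01],"yaw": 0},
    {"dp": [0.009,-0.03,-0.02],"yaw": 0},
    {"dp": [0.009,-0.03,-0.03],"yaw": 0},
    {"dp": [0.009,-0.03,-0.03],"yaw": 0},
    {"dp": [0.009,-0.03,-0.03],"yaw": 0},
    {"dp": [0.009,-0.03,-0.03],"yaw": 0},
  ],
)

```text
time_s: 2.27
tcp_pos: [0.5504, -0.2099, 0.2491]
eef_rot: [-180.0, -0.0, -99.9]
contact_force: [-0.9, 0.1, 0.1]
gripper_width: 0.0878
gripper_force: 0.0
```

Run:
```python
from plant import get_state,cams
from h import *
s=get_state();print(s['time_s'],s['tcp_pos'],s['eef_rot'],s['contact_force'])
c=cams.capture('wrist');pickle.dump((s,c),open('w.pkl','wb'));cv2.imwrite('pics/w.png',c['image'][:,:,::-1]);print(c['T_tool_cam'],c['fx'],c['cx'],c['cy'])
```

```text
2.2667 [ 0.55040216 -0.20994469  0.24910001] [-1.79974467e+02 -5.37784693e-03 -9.99202803e+01] [-0.85256538  0.1358974   0.1097799 ]
[[ 8.10274931e-04 -9.51778165e-01 -3.06786031e-01  8.30781985e-02]
 [ 9.99999633e-01  6.85791878e-04  5.13559558e-04 -6.42728672e-04]
 [-2.78403405e-04 -3.06786335e-01  9.51778371e-01 -1.36280942e-01]
 [ 0.00000000e+00  0.00000000e+00  0.00000000e+00  1.00000000e+00]] 309.70691628693146 316.87637320977757 199.73704586029066
```

View pics/w.png

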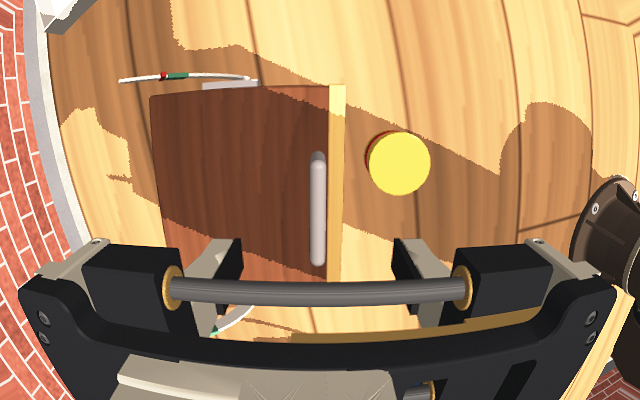

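The bar runs from (318,152) to (318,265), midway between the fingers (about x=317). I'll check its 3D centre from this view.

Run:
```python
from h import *
from scipy.spatial.transform import Rotation as Ro
s,c=pickle.load(open('w.pkl','rb'))
z=c['range_z'];v,u=np.mgrid[:400,:640];x=(u-c['cx'])/c['fx'];y=(v-c['cy'])/c['fy'];r=np.hypot(x,y)
k=np.tan(r)/np.maximum(r,1e-9);P=np.stack([x*k*z,y*k*z,z],-1)
T=c['T_tool_cam'];X=(P@T[:3,:3].T+T[:3,3])@Ro.from_euler('xyz',s['eef_rot'],degrees=True).as_matrix().T+s['tcp_pos']
B=X[140:275,300:336].reshape(-1,3);H=B[(B[:,2]>.15)&(B[:,2]<.19)]
a=np.radians(-10);R=np.array([[np.cos(a),np.sin(a)],[-np.sin(a),np.cos(a)]])
h=(H[:,:2]-s['tcp_pos'][:2])@R.T
print(len(H),H.mean(0),'rel tcp box axes',np.percentile(h,[1,50,99],axis=0),np.percentile(H[:,2],[50,98]),np.degrees(np.arctan(-np.polyfit(H[:,1],H[:,0],1)[0])))
L=X[110:240,170:300].reshape(-1,3);print(np.median(L[:,2]))
```

```text
1730 [ 0.54925113 -0.21713891  0.17604803] rel tcp box axes [[-0.00567772 -0.04406025]
 [ 0.00037372 -0.00847825]
 [ 0.00570933  0.03603077]] [0.17684428 0.17889778] -9.760087669981754
0.13301597333406928
```

Call:
apply_moves(
  targets=[
    {"dp": [-0.0007,-0.004,-0.01],"yaw": 0},
    {"dp": [-0.0007,-0.004,-0.025],"yaw": 0},
    {"dp": [-0.0007,-0.004,-0.04],"yaw": 0},
    {"dp": [-0.0007,-0.004,-0.055],"yaw": 0},
    {"dp": [-0.0007,-0.004,-0.067],"yaw": 0},
    {"dp": [-0.0007,-0.004,-0.0735],"yaw": 0},
    {"dp": [-0.0007,-0.004,-0.0735],"yaw": 0},
    {"dp": [-0.0007,-0.004,-0.0735],"yaw": 0},
  ],
)

```text
time_s: 2.98
tcp_pos: [0.5498, -0.2149, 0.1753]
eef_rot: [-180.0, -0.0, -100.0]
contact_force: [0.5, 1.2, 0.8]
gripper_width: 0.0875
gripper_force: 0.0
```

Call:
apply_moves(
  targets=[
    {"dp": [0,0,0],"yaw": 0},
    {"dp": [0,0,0],"yaw": 0},
    {"dp": [0,0,0],"yaw": 0},
    {"dp": [0,0,0],"yaw": 0},
    {"dp": [0,0,0],"yaw": 0},
    {"dp": [0,0,0],"yaw": 0},
    {"dp": [0,0,0],"yaw": 0},
    {"dp": [0,0,0],"yaw": 0},
    {"dp": [0,0,0],"yaw": 0},
    {"dp": [0,0,0],"yaw": 0},
    {"dp": [0,0,0],"yaw": 0},
    {"dp": [0,0,0],"yaw": 0},
  ],
  grip=1,
  squeeze=25,
)

```text
time_s: 3.98
tcp_pos: [0.5497, -0.215, 0.175]
eef_rot: [180.0, 0.0, -100.0]
contact_force: [-0.1, -0.6, -1.1]
gripper_width: 0.0136
gripper_force: 0.0
```

Run:
```python
from plant import get_state
import numpy as np
s=get_state();print(s['time_s'],s['tcp_pos'],s['eef_rot'],s['contact_force'],s['gripper_width'],s['gripper_force'])
a=np.radians(-10);R=.15875;t0=np.arctan2(52,150)
for th in np.arange(0,1.09,.05):
    d=R*(np.cos(t0)-np.cos(t0+th));print(round(th,2),np.round([d*np.cos(a),d*np.sin(a),R*(np.sin(t0+th)-np.sin(t0))],4))
```

```text
3.9833 [ 0.54965557 -0.21503061  0.17503656] [ 1.79997185e+02  5.71809587e-05 -1.00015838e+02] [-0.10148269 -0.61675359 -1.10866386] 0.013550516508780613 0.0
0.0 [ 0. -0.  0.]
0.05 [ 0.0027 -0.0005  0.0074]
0.1 [ 0.0059 -0.001   0.0147]
0.15 [ 0.0093 -0.0016  0.0218]
0.2 [ 0.0131 -0.0023  0.0288]
0.25 [ 0.0173 -0.003   0.0355]
0.3 [ 0.0217 -0.0038  0.042 ]
0.35 [ 0.0265 -0.0047  0.0483]
0.4 [ 0.0316 -0.0056  0.0543]
0.45 [ 0.037  -0.0065  0.0601]
0.5 [ 0.0426 -0.0075  0.0655]
0.55 [ 0.0485 -0.0086  0.0707]
0.6 [ 0.0547 -0.0096  0.0756]
0.65 [ 0.0611 -0.0108  0.0802]
0.7 [ 0.0677 -0.0119  0.0844]
0.75 [ 0.0745 -0.0131  0.0883]
0.8 [ 0.0815 -0.0144  0.0918]
0.85 [ 0.0887 -0.0156  0.095 ]
0.9 [ 0.096  -0.0169  0.0978]
0.95 [ 0.1034 -0.0182  0.1003]
1.0 [ 0.111  -0.0196  0.1023]
1.05 [ 0.1186 -0.0209  0.104 ]
```

Still closing (13.6 mm, no force yet); wait a little.

Call:
apply_moves(
  targets=[
    {"dp": [0,0,0],"yaw": 0},
    {"dp": [0,0,0],"yaw": 0},
    {"dp": [0,0,0],"yaw": 0},
    {"dp": [0,0,0],"yaw": 0},
    {"dp": [0,0,0],"yaw": 0},
  ],
)

```text
time_s: 4.4
tcp_pos: [0.5493, -0.215, 0.175]
eef_rot: [180.0, 0.0, -100.0]
contact_force: [-3.8, 1.9, 1.7]
gripper_width: 0.0108
gripper_force: 25.0
```

Call:
apply_moves(
  targets=[
    {"dp": [0.0005,0,0.0015],"yaw": 0},
    {"dp": [0.0013,-0.0002,0.0037],"yaw": 0},
    {"dp": [0.0027,-0.0005,0.0074],"yaw": 0},
    {"dp": [0.0043,-0.0007,0.011],"yaw": 0},
    {"dp": [0.0059,-0.001,0.0147],"yaw": 0},
    {"dp": [0.0076,-0.0013,0.0183],"yaw": 0},
    {"dp": [0.0093,-0.0016,0.0218],"yaw": 0},
    {"dp": [0.0112,-0.002,0.0253],"yaw": 0},
    {"dp": [0.0131,-0.0023,0.0288],"yaw": 0},
    {"dp": [0.0131,-0.0023,0.0288],"yaw": 0},
    {"dp": [0.0131,-0.0023,0.0288],"yaw": 0},
  ],
)

```text
time_s: 5.32
tcp_pos: [0.5622, -0.2173, 0.2044]
eef_rot: [179.9, -0.0, -100.0]
contact_force: [-6.0, 2.2, 0.5]
gripper_width: 0.0109
gripper_force: 25.0
```

```bash
cat >> h.py <<'E'
def lidang(tag):
    """lid angle from the hinge line: plane slope of the lid in the scene and top depth, and bar height"""
    from plant import get_state,cams
    s=get_state();print(s['time_s'],s['tcp_pos'],s['contact_force'],s['gripper_width'],s['gripper_force'])
    a=np.radians(-10);ex=np.array([np.cos(a),np.sin(a)]);ey=np.array([-ex[1],ex[0]])
    hg=np.array([.5497,-.2145])+.15*ex
    z=s['tcp_pos'][2]-.003-.12;x=-(s['tcp_pos'][:2]-hg)@ex
    print('angle by tcp',np.arctan2(z,x)-np.arctan2(52,150),'R',np.hypot(x,z),'y',(s['tcp_pos'][:2]-hg)@ey)
    for n in('scene','top'):
        c=cams.capture(n);cv2.imwrite(f'pics/{n}_{tag}.png',c['image'][:,:,::-1])
        X=cloud(c).reshape(-1,3);C=c['image'].reshape(-1,3).astype(int)
        q=X[:,:2]-hg;bx=-q@ex;by=q@ey
        m=(abs(by)<.088)&(X[:,2]>.125)&(bx>.0)&(bx<.175)&(np.hypot(bx,X[:,2]-.12)<.175)&(C[:,0]>C[:,2]+15)
        t=np.arctan2(X[m,2]-.12,bx[m]);d=np.hypot(bx[m],X[m,2]-.12);k=d>.05
        # top surface lies ~13 mm above the hinge line
        w=t[k]-np.arcsin(.0125/d[k]);print(n,k.sum(),'lid angle',np.percentile(w,[10,25,50,75,90]).round(3))
    return s
E
python3 -c "
from h import *
lidang('a')"
```

```text
5.3167 [ 0.56220019 -0.21727153  0.204357  ] [-6.02044676  2.16417646  0.47954269] 0.010861055899084567 25.002455413341522
angle by tcp 0.2015133700224474 R 0.15951525989800833 y -0.00055878853386894
scene 1714 lid angle [0.178 0.192 0.209 0.227 0.252]
top 720 lid angle [0.175 0.19  0.201 0.211 0.22 ]
```

Call:
apply_moves(
  targets=[
    {"dp": [0.0042,-0.0007,0.0067],"yaw": 0},
    {"dp": [0.0086,-0.0015,0.0132],"yaw": 0},
    {"dp": [0.0134,-0.0024,0.0195],"yaw": 0},
    {"dp": [0.0185,-0.0033,0.0255],"yaw": 0},
    {"dp": [0.0239,-0.0042,0.0313],"yaw": 0},
    {"dp": [0.0295,-0.0052,0.0367],"yaw": 0},
    {"dp": [0.0354,-0.0063,0.0419],"yaw": 0},
    {"dp": [0.0416,-0.0073,0.0468],"yaw": 0},
    {"dp": [0.048,-0.0085,0.0514],"yaw": 0},
    {"dp": [0.0546,-0.0096,0.0556],"yaw": 0},
    {"dp": [0.0614,-0.0108,0.0595],"yaw": 0},
    {"dp": [0.0684,-0.0121,0.063],"yaw": 0},
    {"dp": [0.072,-0.0127,0.0646],"yaw": 0},
    {"dp": [0.0756,-0.0133,0.0662],"yaw": 0},
    {"dp": [0.0756,-0.0133,0.0662],"yaw": 0},
    {"dp": [0.0756,-0.0133,0.0662],"yaw": 0},
    {"dp": [0.0756,-0.0133,0.0662],"yaw": 0},
  ],
)

```text
time_s: 6.83
tcp_pos: [0.6393, -0.2311, 0.272]
eef_rot: [-179.8, -0.0, -100.0]
contact_force: [-4.2, 0.4, 6.0]
gripper_width: 0.011
gripper_force: 25.0
```

Run:
```python
from h import *
lidang('b')
a=cv2.imread('pics/scene_b.png')[190:310,200:350];b=cv2.imread('pics/top_b.png')[100:220,320:470]
cv2.imwrite('pics/b2.png',cv2.resize(np.hstack([a,b]),None,fx=2.6,fy=2.6,interpolation=cv2.INTER_CUBIC))
```

```text
6.8333 [ 0.63927687 -0.23112667  0.27203879] [-4.21805969  0.41075826  5.95997302] 0.011028577448783874 24.99637931585312
angle by tcp 0.8607517994741805 R 0.16025415319978095 y -0.0008192085207060243
scene 1262 lid angle [0.843 0.856 0.868 0.88  0.893]
top 680 lid angle [0.823 0.854 0.863 0.87  0.916]
```

View pics/b2.png

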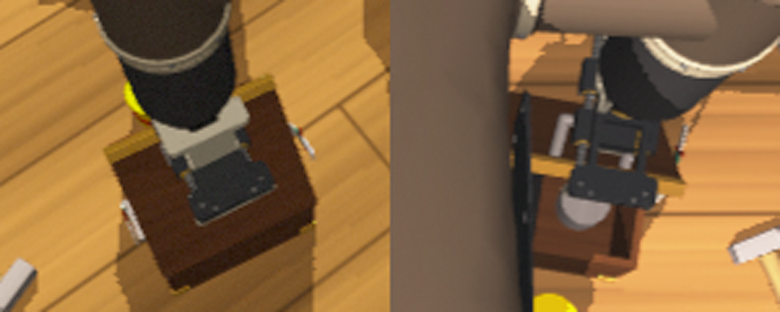

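The scene view shows the lid held open by the gripper at the bar, with the tin still in front. Depth and TCP both give about 0.865 rad. Now past the balance point, to about 1.06.

Call:
apply_moves(
  targets=[
    {"dp": [0.0036,-0.0006,0.0014],"yaw": 0},
    {"dp": [0.0073,-0.0013,0.0028],"yaw": 0},
    {"dp": [0.011,-0.002,0.004],"yaw": 0},
    {"dp": [0.0147,-0.0026,0.0052],"yaw": 0},
    {"dp": [0.0185,-0.0033,0.0062],"yaw": 0},
    {"dp": [0.0223,-0.004,0.0072],"yaw": 0},
    {"dp": [0.0261,-0.0046,0.008],"yaw": 0},
    {"dp": [0.0299,-0.0053,0.0088],"yaw": 0},
    {"dp": [0.0299,-0.0053,0.0088],"yaw": 0},
    {"dp": [0.0299,-0.0053,0.0088],"yaw": 0},
    {"dp": [0.0299,-0.0053,0.0088],"yaw": 0},
    {"dp": [0.0299,-0.0053,0.0088],"yaw": 0},
  ],
)

```text
time_s: 7.93
tcp_pos: [0.6692, -0.2364, 0.2796]
eef_rot: [-179.9, -0.0, -100.0]
contact_force: [-2.6, -1.2, 5.3]
gripper_width: 0.011
gripper_force: 25.0
```

Run:
```python
from h import *
lidang('c')
a=cv2.imread('pics/scene_c.png')[190:310,200:350];b=cv2.imread('pics/top_c.png')[100:220,320:470]
cv2.imwrite('pics/c2.png',cv2.resize(np.hstack([a,b]),None,fx=2.6,fy=2.6,interpolation=cv2.INTER_CUBIC))
```

```text
7.9333 [ 0.66916281 -0.23642769  0.27961308] [-2.58810187 -1.24819373  5.28465778] 0.01096986978268216 24.99854475259781
angle by tcp 1.0568124043347278 R 0.15919309019647304 y -0.0008500591756033236
scene 1156 lid angle [1.043 1.055 1.066 1.076 1.088]
top 464 lid angle [1.01  1.052 1.062 1.069 1.193]
```

View pics/c2.png

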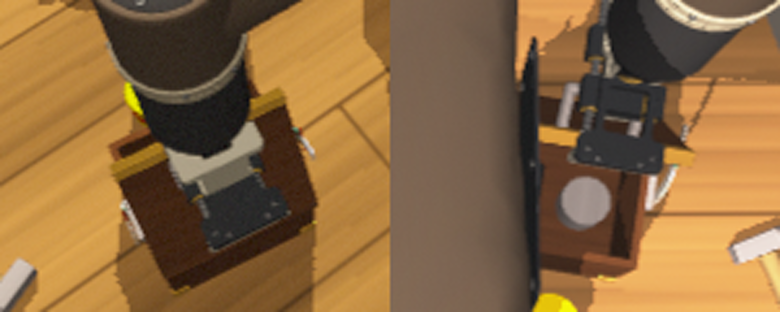

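Lid angle is 1.06 rad, held. Now back to about 0.89.

Call:
apply_moves(
  targets=[
    {"dp": [-0.0038,0.0007,-0.0008],"yaw": 0},
    {"dp": [-0.0076,0.0013,-0.0016],"yaw": 0},
    {"dp": [-0.0114,0.002,-0.0026],"yaw": 0},
    {"dp": [-0.0152,0.0027,-0.0036],"yaw": 0},
    {"dp": [-0.0189,0.0033,-0.0048],"yaw": 0},
    {"dp": [-0.0226,0.004,-0.006],"yaw": 0},
    {"dp": [-0.0255,0.0045,-0.0071],"yaw": 0},
    {"dp": [-0.0255,0.0045,-0.0071],"yaw": 0},
    {"dp": [-0.0255,0.0045,-0.0071],"yaw": 0},
    {"dp": [-0.0255,0.0045,-0.0071],"yaw": 0},
    {"dp": [-0.0255,0.0045,-0.0071],"yaw": 0},
    {"dp": [-0.0255,0.0045,-0.0071],"yaw": 0},
    {"dp": [-0.0255,0.0045,-0.0071],"yaw": 0},
    {"dp": [-0.0255,0.0045,-0.0071],"yaw": 0},
    {"dp": [-0.0255,0.0045,-0.0071],"yaw": 0},
    {"dp": [-0.0255,0.0045,-0.0071],"yaw": 0},
  ],
)

```text
time_s: 9.37
tcp_pos: [0.6428, -0.2316, 0.2717]
eef_rot: [180.0, -0.0, -100.0]
contact_force: [-0.6, -5.2, 3.1]
gripper_width: 0.0113
gripper_force: 25.0
```

Run:
```python
from h import *
lidang('d')
a=cv2.imread('pics/scene_d.png')
cv2.imwrite('pics/d2.png',cv2.resize(a[90:330,90:470],None,fx=2,fy=2,interpolation=cv2.INTER_CUBIC))
```

```text
9.3667 [ 0.64279064 -0.23163815  0.27173542] [-0.63190692 -5.2205443   3.10953939] 0.0113103114643324 24.99507486820221
angle by tcp 0.8808496902886735 R 0.15869966098193433 y -0.0007127646195519953
scene 1263 lid angle [0.867 0.879 0.891 0.903 0.915]
top 632 lid angle [0.851 0.881 0.887 0.895 0.965]
```

View pics/d2.png

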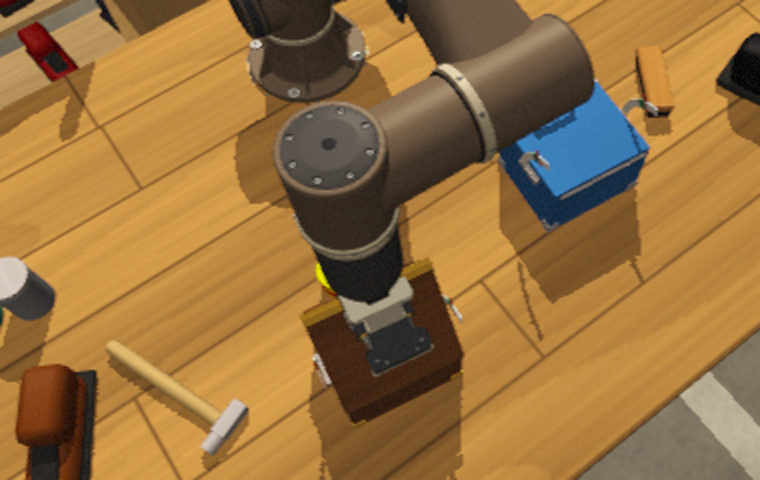

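The lid is gripped at about 0.885 rad, mid-band. The blue box is shut, and the hammer, brush and tin are undisturbed. Handing in.

```bash
python3 -c "
from plant import r
print(r.close_job())"
```

```text
the job is handed in; nothing more can be done
None
```

I raised the brown box's lid by its bar to about 1.06 rad, past the red mark. I then brought it back and handed the job in with the lid still gripped at about 0.885 rad, mid green band. I had no direct sign that the strut tripped. The blue box stayed shut; the tin, hammer and brush looked undisturbed in the last picture, where the arm hid the jar.

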